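# Put the chutney jars away in the push-open drawer

## Task

We are closing the cheese counter: put every squat chutney jar that stands on the counter away in the stock drawer of the little wooden unit, each standing upright on the drawer's floor, then shut the drawer so that its push latch catches and the front stays home. The drawer has no handle: it is latched shut, a press on its front lets it spring out a little so that you can pull it open, and pressing it fully home again latches it; check each time whether it ended up open or shut. Do not slam the drawer, and leave the oil bottle, the crock and the cheese wheel where they stand.

Things in the scene. Friction and masses are not known exactly. Their poses are not given: they have to be found in the camera images.
- unit: the fixed drawer unit: light wooden carcass 310 mm wide (y), 90 high, 275 deep; origin on the counter below the middle of the carcass's front edge, x inwards. Latch: a press to the stop on the shut front, then let go, springs the drawer out 45 to 50 mm; pushed to the stop and let go, it latches; pressed less deep it springs out again; pressed again when latched it reopens
- drawer (a joint): how far the drawer stands out along the unit's -x, m: 0 (to 0.001) latched shut, 0.18 fully out, -0.007 pressed in to the stop. The latch trips at about -0.005, so press to the stop (8 N, at the stop over 12 N; first touch may jolt as much). An ejector spring of 2.5 N at 0.045 to 5 N at 0 pushes it out; beyond that it slides with 1 N drag plus 20 N per m/s and stays where it is left
- drawer_front (a point): middle of the top edge of the drawer's front face, 86 mm above the counter; moves with the drawer, axes as the unit's (x inwards). The front is a plain brown wooden panel without a handle, 16 mm thick, 304 mm wide, 80 mm high. When shut there is an 8 mm gap between its back and the carcass. Sprung out, fingers fit behind its top edge, where the drawer box is open
- drawer_in (a point): centre of the drawer's inner floor, 22 mm above the counter; moves with the drawer, axes as the unit's. Inside: 202 mm along x (the front panel's back is 101 mm towards -x), 260 mm along y; side walls rise 48 mm above the floor. With the drawer out by 0.175 the carcass covers what lies beyond x = +0.082 from here
- jar0: one of up to five alike squat glass chutney jars with a brass-coloured screw lid and a paper label: a plain cylinder 52 mm across and 42 mm tall, 80 to 150 g, standing on the counter at the start; origin at the centre of its underside, z up through the lid. Jars that are absent this time read None
- jar1: one of up to five alike squat glass chutney jars with a brass-coloured screw lid and a paper label: a plain cylinder 52 mm across and 42 mm tall, 80 to 150 g, standing on the counter at the start; origin at the centre of its underside, z up through the lid. Jars that are absent this time read None
- jar2: one of up to five alike squat glass chutney jars with a brass-coloured screw lid and a paper label: a plain cylinder 52 mm across and 42 mm tall, 80 to 150 g, standing on the counter at the start; origin at the centre of its underside, z up through the lid. Jars that are absent this time read None
- jar3: one of up to five alike squat glass chutney jars with a brass-coloured screw lid and a paper label: a plain cylinder 52 mm across and 42 mm tall, 80 to 150 g, standing on the counter at the start; origin at the centre of its underside, z up through the lid. Jars that are absent this time read None
- jar4: one of up to five alike squat glass chutney jars with a brass-coloured screw lid and a paper label: a plain cylinder 52 mm across and 42 mm tall, 80 to 150 g, standing on the counter at the start; origin at the centre of its underside, z up through the lid. Jars that are absent this time read None
- oil: a bystander: a tall green oil bottle, 60 mm across, 200 mm tall, standing on the counter; origin at the centre of its underside
- crock: a bystander: a white ceramic crock with a wooden lid, 95 mm across, 104 mm tall, on the counter; origin at the centre of its underside
- cheese: a bystander: a small wheel of cheese 100 mm across, 50 mm high, lying on the counter; origin at the centre of its underside
Not all that is in view belongs to the job. Leave any black or red look-alike of the jar0 alone.

How it is judged:
On the way, in this order (a step that is already met when the one before it is completed fails the run):
1. the drawer's latch is released and the drawer has sprung out (value of joint drawer above 0.03 m), for 0.2 s.
2. every jar stands upright on the floor of the open drawer, let go (value of joint drawer above 0.03 m and x of jar0 in the frame of drawer_in between -0.08 and 0.08 m and y of jar0 in the frame of drawer_in between -0.11 and 0.11 m and z of jar0 in the frame of drawer_in between -0.006 and 0.01 m and angle between each of jar0, jar1, jar2, jar3, jar4's own z axis and vertical below 0.15 rad and x of jar1 in the frame of drawer_in between -0.08 and 0.08 m and y of jar1 in the frame of drawer_in between -0.11 and 0.11 m and z of jar1 in the frame of drawer_in between -0.006 and 0.01 m and x of jar2 in the frame of drawer_in between -0.08 and 0.08 m and y of jar2 in the frame of drawer_in between -0.11 and 0.11 m and z of jar2 in the frame of drawer_in between -0.006 and 0.01 m and x of jar3 in the frame of drawer_in between -0.08 and 0.08 m and y of jar3 in the frame of drawer_in between -0.11 and 0.11 m and z of jar3 in the frame of drawer_in between -0.006 and 0.01 m and x of jar4 in the frame of drawer_in between -0.08 and 0.08 m and y of jar4 in the frame of drawer_in between -0.11 and 0.11 m and z of jar4 in the frame of drawer_in between -0.006 and 0.01 m and contact force between the fingers and jar0 below 0.05 N and contact force between the fingers and jar1 below 0.05 N and contact force between the fingers and jar2 below 0.05 N and contact force between the fingers and jar3 below 0.05 N and contact force between the fingers and jar4 below 0.05 N), for 0.2 s.
At the end, for the whole second after the job is handed in: the drawer is latched shut (joint within 3 mm of 0) with nothing holding it, and every jar that was on the counter stands upright (within 0.15 rad) at rest on the drawer's floor, within the box (origin within 80 mm along x and 110 mm along y of the centre of the floor, less than 10 mm above it) (value of joint drawer between -0.003 and 0.003 m and x of jar0 in the frame of drawer_in between -0.08 and 0.08 m and y of jar0 in the frame of drawer_in between -0.11 and 0.11 m and z of jar0 in the frame of drawer_in between -0.006 and 0.01 m and angle between each of jar0, jar1, jar2, jar3, jar4's own z axis and vertical below 0.15 rad and x of jar1 in the frame of drawer_in between -0.08 and 0.08 m and y of jar1 in the frame of drawer_in between -0.11 and 0.11 m and z of jar1 in the frame of drawer_in between -0.006 and 0.01 m and x of jar2 in the frame of drawer_in between -0.08 and 0.08 m and y of jar2 in the frame of drawer_in between -0.11 and 0.11 m and z of jar2 in the frame of drawer_in between -0.006 and 0.01 m and x of jar3 in the frame of drawer_in between -0.08 and 0.08 m and y of jar3 in the frame of drawer_in between -0.11 and 0.11 m and z of jar3 in the frame of drawer_in between -0.006 and 0.01 m and x of jar4 in the frame of drawer_in between -0.08 and 0.08 m and y of jar4 in the frame of drawer_in between -0.11 and 0.11 m and z of jar4 in the frame of drawer_in between -0.006 and 0.01 m and linear speed of each of jar0, jar1, jar2, jar3, jar4 below 0.02 m/s); the robot touches nothing.
It fails at once if the drawer is slammed: it moves inwards faster than 0.6 m/s (velocity of joint drawer below -0.6 m/s).
It fails at once if the oil bottle, the crock or the cheese wheel is shifted by more than 40 mm or tipped (distance of any of oil, crock, cheese from where it was at the start of the episode above 0.04 m or angle between any of oil, crock, cheese's own z axis and vertical above 0.4 rad).
Of jar0, jar1, jar2, jar3, jar4 only 3 to 5 are there at a start; the rules pass over those that are not, and their reading is None.
At some moment in a run one of jar0, jar1, jar2, jar3, jar4 may be knocked a few centimetres aside while the robot is not near it.
It also fails if it takes over 210 s, if anything falls off the work surface, if the arm or the gripper's body presses on something with over 40 N, if the wrist force passes 120 N, or if a joint passes its speed limit or range.

## Robot

A 6-joint arm with a two-finger parallel gripper is mounted at the origin on the work surface. World frame = base frame: x ahead of the robot, y to its left, z up, the work surface at z = 0. Lengths are in m, angles in rad, forces in N, time in s.
With the tool pointing down it reaches from about 0.3 to 0.775 m from the base axis. Payload 14.6 kg.
Tool frame: the origin (TCP) lies on the centre line of the jaws, within the pads' length; the fingertips stand 19 mm ahead of it and the grasp point (between the pads) is the TCP; y points along the fingers, x is the direction in which the jaws open and shut, and the axes are right-handed (so a half turn about y gives the same grasp; the last joint's range is limited). The gripper opens to 94 mm and grips with 3 to 60 N. Pads are 16 mm wide; open, the fingers measure 119 mm over their backs; the gripper's body (75 mm by 177 mm) begins 78 mm behind the grasp point.
Start: joints at [1.173, 0.3, 1.521, -0, 1.321, -0.067], TCP at [0.179, 0.52, 0.224] pointing down, gripper open.
Joint ranges: [-3.03, 3.03], [-0.79, 2.21], [0.23, 2.52], [-1.04, 4.18], [0, 3.07], [-2.55, 2.55]. Speed limits (rad/s): [2.22, 2.22, 2.57, 3.14, 3.14, 3.14].

## Interface

Orientations are given as [roll, pitch, yaw] about the fixed x, y, z axes, in that order (R = Rz(yaw) Ry(pitch) Rx(roll)).
In Python, from station import ctrl, optics gives the robot as it stands.
- The arm moves only by the tool jog_arm, never from a script. Its argument "targets" is a list of rows, each a list of 3 entries, a list of its own where there are three numbers: the finger opening in cm, from 0 to 9.4, then the shift along the tool's x, y, z in cm, then the turn about the tool's y in rad. A call has 1 to 10 rows; each row is the pose to reach, as a shift and turn from the pose commanded when the call began, along the tool's axes at that moment; what a row does not reach only later rows make up. A row lasts 1/10 s, in which the tool goes at most 50 mm and 8.59 degrees, less where a joint would pass 70% of its speed; a pose out of reach is approached as far as the arm can. A call with a gripper value outside its range is refused whole. The fingers move at their own pace and stop on an object; "grip_force" is the grip in N (left out, the last holds). Time passes only in rows, so rows that repeat a pose let the fingers close. It gives the time, the measured TCP pose, the force and the opening at its end, in the units of the state.
- ctrl.get_obs(): the state, without advancing time (a new reading comes with each control period).
- optics.camera(name): name is "side" or "top" or "wrist"; returns a dict with "img" (400x640x3 uint8, red, green, blue), "range_z" (400x640 float32, m along the optical axis (not along the pixel's ray), 0 where there is no reading), "camera_matrix" (3x3 intrinsics, pixels), "world_to_cam" (4x4, takes a point from world to camera coordinates); the wrist camera has in their place "mount" (4x4, takes a point from camera to tool coordinates, whose origin is the TCP and whose axes are the tool frame's). Camera axes: x right, y up, looking along -z (the intrinsics and any distortion apply to the point x, -y, -z); pixel columns grow to the right and rows downward; lengths in m; the calibration is good to about 2 mm. A picture is of the moment at which its call begins: read the wrist's pose just before it.
- ctrl.hand_in(): hands the job in, once; it reports no verdict.
The state is a dict: "time_s": time; "qpos": joint angles; "joint_vel": joint speeds; "tau": joint torques, N m; "ee_pos": TCP position; "eef_rot": TCP orientation; "force": force on the tool from outside, world axes, zero at the start; "moment": the same for the moment, N m; "grip_width": finger opening in m.
Only numpy, scipy, OpenCV 4.12 (cv2) and the standard library are available. Lean on these libraries where they do the work, as an engineer would, in place of code of your own. Each camera call takes 0.05 s, during which the arm holds its last target. There are 200 camera calls.

## Working session

There is one attempt and no reset: what is moved stays moved. The work goes in short steps, Python scripts to look and compute and a tool call to move; the robot and the scene stay as the last step left them, time stands still between calls to the robot, and variables do not carry over. Pictures are saved under pics/ and viewed, about 12 in all and at most 16, crops included, and the job is handed in when it is done.

Besides the shell and the picture viewer there is one more tool, called after ">>>" as name(argument=value, ...) on one line, values as JSON. jog_arm: Moves the arm, as the interface text tells. Its arguments: {"type":"object","properties":{"targets":{"type":"array","items":{"type":"array"}},"grip_force":{"type":"number"}},"required":["targets"]}

```bash
mkdir -p pics; ls
cat > h.py <<'E'
import numpy as np, cv2
from station import ctrl, optics
from scipy.spatial.transform import Rotation as R
def snap(n,f):
    c=optics.camera(n); cv2.imwrite(f'pics/{f}.png',c['img'][:,:,::-1]); np.savez(f'pics/{f}.npz',**c); return c
def cloud(c,T=None):
    z=c['range_z']; K=c['camera_matrix']; v,u=np.mgrid[:400,:640]
    p=np.stack([(u-K[0,2])/K[0,0]*z,-(v-K[1,2])/K[1,1]*z,-z,np.ones_like(z)],-1)
    M=np.linalg.inv(c['world_to_cam']) if T is None else T
    q=(p@M.T)[...,:3]; q[z==0]=np.nan; return q
E
python3 - <<'E'
from h import *
print(ctrl.get_obs())
for n in('top','side'):
    c=snap(n,n+'0'); print({k:(v if v.size<20 else v.shape) for k,v in c.items() if hasattr(v,'size')}, [k for k in c])
E
```

```text
pics
{'time_s': 0.0, 'qpos': array([ 1.17332422e+00,  3.00486609e-01,  1.52158840e+00, -3.09947296e-05,
        1.32065615e+00, -6.66025984e-02]), 'joint_vel': array([ 4.67736207e-04,  4.27403143e-04, -3.97882592e-05,  2.08538973e-04,
       -4.76261019e-04,  2.29153780e-03]), 'tau': array([ 1.02352151e-03, -5.31776798e+01, -3.52749896e+01,  7.09126191e-02,
        2.40256899e-02, -7.01363865e-05]), 'ee_pos': array([0.17859669, 0.51994839, 0.2238747 ]), 'eef_rot': array([-1.57075051e+00,  1.13798774e-03,  1.23993453e+00]), 'force': array([0.16905388, 0.35511849, 1.12582934]), 'moment': array([-0.02467335, -0.00921791, -0.01571122]), 'grip_width': 0.09395325079123772}
{'img': (400, 640, 3), 'range_z': (400, 640), 'camera_matrix': array([[371.89424798,   0.        , 314.7172928 ],
       [  0.        , 371.89424798, 198.70104292],
       [  0.        ,   0.        ,   1.        ]]), 'world_to_cam': array([[ 0.02604888, -0.99937141,  0.02404673,  0.00487448],
       [ 0.98719293,  0.02950384,  0.15677894, -0.60390233],
       [-0.15738986,  0.01965485,  0.98734093, -1.29882458],
       [ 0.        ,  0.        ,  0.        ,  1.        ]])} ['img', 'range_z', 'camera_matrix', 'world_to_cam']
{'img': (400, 640, 3), 'range_z': (400, 640), 'camera_matrix': array([[467.07710142,   0.        , 321.63905651],
       [  0.        , 467.07710142, 203.35600311],
       [  0.        ,   0.        ,   1.        ]]), 'world_to_cam': array([[ 0.99791273, -0.06446917, -0.0037304 , -0.57393633],
       [ 0.05226509,  0.77237887,  0.63300808, -0.11531428],
       [-0.03792822, -0.63188179,  0.7741362 , -1.48252947],
       [ 0.        ,  0.        ,  0.        ,  1.        ]])} ['img', 'range_z', 'camera_matrix', 'world_to_cam']
```

View pics/top0.png

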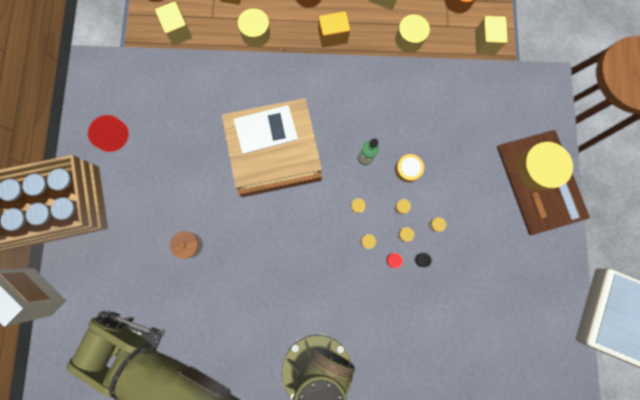

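View pics/side0.png

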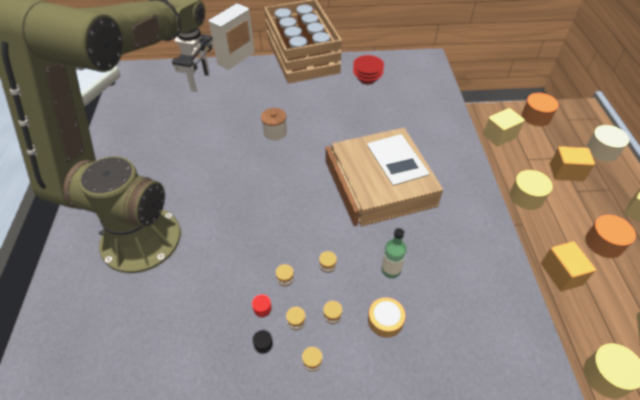

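```bash
cat >> h.py <<'E'
def jars(c,q):
    h=cv2.cvtColor(c['img'],cv2.COLOR_RGB2HSV); m=((h[...,0]>14)&(h[...,0]<30)&(h[...,1]>120)&(q[...,2]>.025)&(q[...,2]<.12)).astype(np.uint8)
    n,l,s,ce=cv2.connectedComponentsWithStats(m); out=[]
    for i in range(1,n):
        if s[i,4]<40: continue
        p=q[l==i]; out.append((ce[i].round(),s[i,4],np.round(np.median(p,0),4),np.round((p.min(0)+p.max(0))/2,4),np.round(p.max(0)-p.min(0),3)))
    return out
E
python3 - <<'E'
from h import *
for n in('top0','side0'):
    c=dict(np.load(f'pics/{n}.npz')); q=cloud(c)
    print(n)
    for r in jars(c,q): print(*r)
    # unit top
    m=((abs(q[...,2]-.09)<.008)&(abs(q[...,1]-.12)<.3)&(q[...,0]>.3)).astype(np.uint8)
    k,l,s,ce=cv2.connectedComponentsWithStats(m); i=1+np.argmax(s[1:,4]); p=q[l==i]
    r=cv2.minAreaRect(p[:,:2].astype(np.float32)); print('unit',r,cv2.boxPoints(r),np.median(p[:,2]))
    for z0,z1 in((.07,.3),):
        m=((q[...,2]>.03)&(q[...,0]>.2)&(abs(q[...,1])<.45)).astype(np.uint8)
        k,l,s,ce=cv2.connectedComponentsWithStats(m)
        for i in range(1,k):
            if s[i,4]>60:
                p=q[l==i]; print(ce[i].round(),s[i,4],p.min(0).round(3),p.max(0).round(3))
c=cv2.imread('pics/top0.png')[180:290,330:470]; a=cv2.resize(c,None,fx=4,fy=4,interpolation=3)
d=cv2.imread('pics/top0.png')[90:200,215:330]; b=cv2.resize(d,(300,440*300//460+0),interpolation=3)
cv2.imwrite('pics/crop0.png',a)
E
```

```text
top0
[544. 166.] 2003 [ 0.7441 -0.8096  0.0817] [ 0.7616 -0.8397  0.0582] [0.193 0.206 0.066]
[407. 169.] 200 [ 0.7164 -0.3078  0.0487] [ 0.7315 -0.3257  0.0412] [0.094 0.098 0.029]
[ 88. 177.] 112 [0.653  0.8191 0.084 ] [0.645  0.8166 0.0845] [0.117 0.035 0.031]
[ 96. 179.] 47 [0.655  0.8203 0.0313] [0.6531 0.8186 0.0329] [0.093 0.027 0.016]
[358. 205.] 130 [ 0.5856 -0.1361  0.0419] [ 0.5857 -0.1364  0.0428] [0.045 0.045 0.015]
[403. 206.] 141 [ 0.5869 -0.2998  0.0425] [ 0.5871 -0.3003  0.038 ] [0.045 0.046 0.023]
[438. 224.] 140 [ 0.5248 -0.4276  0.0427] [ 0.5249 -0.4273  0.0408] [0.044 0.047 0.015]
[406. 234.] 140 [ 0.4853 -0.3103  0.0417] [ 0.4857 -0.3113  0.0423] [0.044 0.046 0.014]
[368. 241.] 139 [ 0.4565 -0.1735  0.0421] [ 0.457  -0.1733  0.0416] [0.043 0.045 0.016]
unit ((0.8009861707687378, 0.18615925312042236), (0.27877750992774963, 0.30999669432640076), 13.736786842346191) [[0.62877816 0.30362463]
 [0.7023906  0.00249483]
 [0.9731942  0.06869388]
 [0.89958173 0.3698237 ]] 0.09012659599413597
[271. 146.] 7094 [0.608 0.001 0.03 ] [0.969 0.365 0.109]
[368. 151.] 370 [ 0.744 
[... 1467 characters left out ...]
5 0.454] [0.21  0.45  0.533]
[274. 126.] 304 [0.385 0.42  0.03 ] [0.466 0.45  0.092]
[382. 174.] 7268 [ 0.606 -0.003  0.03 ] [0.967 0.373 0.111]
[394. 253.] 776 [ 0.742 -0.197  0.03 ] [ 0.8   -0.146  0.205]
[327. 259.] 234 [ 0.558 -0.163  0.03 ] [ 0.609 -0.107  0.048]
[284. 273.] 237 [ 0.43 -0.2   0.03] [ 0.478 -0.149  0.048]
[261. 303.] 270 [ 0.364 -0.295  0.031] [ 0.414 -0.244  0.048]
[386. 316.] 1054 [ 0.681 -0.377  0.03 ] [ 0.779 -0.278  0.058]
[332. 310.] 286 [ 0.559 -0.327  0.03 ] [ 0.61  -0.274  0.048]
[295. 316.] 286 [ 0.458 -0.338  0.03 ] [ 0.507 -0.287  0.049]
[262. 339.] 314 [ 0.367 -0.399  0.03 ] [ 0.418 -0.348  0.048]
[312. 356.] 309 [ 0.497 -0.45   0.033] [ 0.546 -0.403  0.048]
```

View pics/crop0.png

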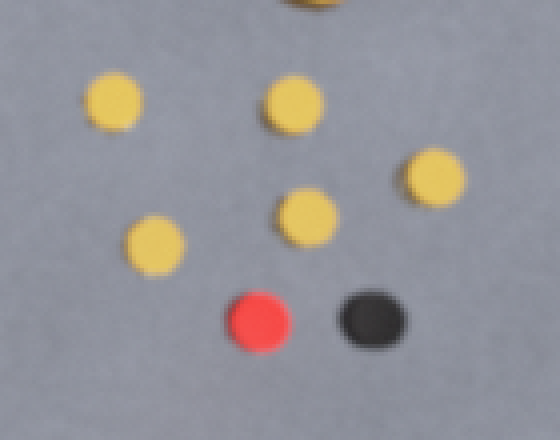

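```bash
cat >> h.py <<'E'
YU=.2365; U0=np.array([.664,.154])
def u2w(u,v): return U0+u*np.array([np.cos(YU),np.sin(YU)])+v*np.array([-np.sin(YU),np.cos(YU)])
def w2u(x,y):
    d=np.array([x,y])-U0; return d[0]*np.cos(YU)+d[1]*np.sin(YU), -d[0]*np.sin(YU)+d[1]*np.cos(YU)
def plan(wps,yaw=YU-np.pi/2):
    "wps: list of world x,y,z; print shifts (cm) along tool axes"
    o=ctrl.get_obs(); Rt=R.from_euler('xyz',o['eef_rot']); y0=o['eef_rot'][2]
    print('t',o['time_s'],'tcp',o['ee_pos'].round(4),'uv',np.round(w2u(*o['ee_pos'][:2]),4),'yaw',y0.round(4),'F',o['force'].round(1),'w',round(o['grip_width'],4))
    for w in wps: print(np.round(w,3),'shift',(Rt.inv().apply(np.array(w)-o['ee_pos'])*100).round(2),'turn',round((y0-yaw+np.pi)%(2*np.pi)-np.pi,4))
E
python3 - <<'E'
from h import *
plan([[*u2w(-.10,0),.224]])
q=cloud(dict(np.load('pics/top0.npz'))).reshape(-1,3); q2=cloud(dict(np.load('pics/side0.npz'))).reshape(-1,3)
for p in(q,q2):
    p=p[(p[:,2]>.06)&(p[:,2]<.2)]; d=p[:,:2]-U0; c,s=np.cos(YU),np.sin(YU); u=d[:,0]*c+d[:,1]*s; v=-d[:,0]*s+d[:,1]*c
    k=(abs(v)<.17)&(u>-.06)&(u<.3)
    print(np.percentile(u[k],[0,.2,1]),np.percentile(v[k],[0,.3,99.7,100]))
    f=k&(u<-.01); print(f.sum(), np.median(u[f]), np.histogram(u[f],np.arange(-.06,0,.005)))
E
```

```text
t 0.1 tcp [0.1786 0.52   0.224 ] uv [-0.3862  0.4695] yaw 1.24 F [ 0.2 -0.5  0.1] w 0.0944
[0.567 0.131 0.224] shift [-2.422e+01  2.000e-02 -4.937e+01] turn 2.5743
[-0.02341094 -0.02232407 -0.02149123] [-0.15616692 -0.15471575  0.15303823  0.15426063]
397 -0.018124412134716262 (array([  0,   0,   0,   0,   0,   0,   0, 149, 128, 120,   0]), array([-0.06 , -0.055, -0.05 , -0.045, -0.04 , -0.035, -0.03 , -0.025,
       -0.02 , -0.015, -0.01 , -0.005]))
[-0.02570951 -0.02503799 -0.02418432] [-0.16053888 -0.15768389  0.155154    0.15918624]
483 -0.020732034354632226 (array([  0,   0,   0,   0,   0,   0,  16, 243, 103, 121,   0]), array([-0.06 , -0.055, -0.05 , -0.045, -0.04 , -0.035, -0.03 , -0.025,
       -0.02 , -0.015, -0.01 , -0.005]))
```

>>> jog_arm(targets=[[0,[-12.1,0,-24.7],1.29],[0,[-12.1,0,-24.7],1.29],[0,[-12.1,0,-24.7],1.29],[0,[-12.1,0,-24.7],1.29],[0,[-24.2,0,-49.4],1.29],[0,[-24.2,0,-49.4],1.29],[0,[-24.2,0,-49.4],1.29],[0,[-24.2,0,-49.4],1.29],[0,[-24.2,0,-49.4],1.29],[0,[-24.2,0,-49.4],1.29]], grip_force=20)

```text
time_s: 1.1
ee_pos: [0.533, 0.1645, 0.2243]
eef_rot: [-1.571, 0.0, -0.054]
force: [0.6, 0.0, 0.1]
grip_width: 0.0172
```

Run:
```python
from h import *
plan([[*u2w(-.10,0),.224]])
```

```text
t 1.1 tcp [0.533  0.1645 0.2243] uv [-0.1249  0.0409] yaw -0.0535 F [0.6 0.  0.1] w 0.0172
[0.567 0.131 0.224] shift [ 3.56  0.03 -3.2 ] turn 1.2808
```

>>> jog_arm(targets=[[0,[0,0,0],1.28],[0,[0,0,0],1.28],[0,[0,0,0],1.28],[0,[0,0,0],1.28],[0,[0,0,0],1.28],[0,[0,0,0],1.28],[0,[0,0,0],1.28],[0,[0,0,0],1.28],[0,[0,0,0],1.28],[0,[0,0,0],1.28]])

```text
time_s: 2.1
ee_pos: [0.5317, 0.1663, 0.2241]
eef_rot: [-1.571, -0.0, -1.331]
force: [-0.0, -0.7, -0.5]
grip_width: 0.0004
```

Run:
```python
from h import *
plan([[*u2w(-.07,0),.224],[*u2w(-.07,0),.05],[*u2w(-.025,0),.05]])
```

```text
t 2.1 tcp [0.5317 0.1663 0.2241] uv [-0.1257  0.0429] yaw -1.3312 F [-0.  -0.7 -0.5] w 0.0004
[0.596 0.138 0.224] shift [4.31 0.01 5.56] turn 0.0031
[0.596 0.138 0.05 ] shift [ 4.31 17.41  5.57] turn 0.0031
[0.64  0.148 0.05 ] shift [ 4.32 17.4  10.07] turn 0.0031
```

>>> jog_arm(targets=[[0,[4.3,0,4.0],0],[0,[4.3,0,4.0],0],[0,[4.3,5,4.0],0],[0,[4.3,10,4.0],0],[0,[4.3,14,4.0],0],[0,[4.3,17.4,4.0],0],[0,[4.3,17.4,4.0],0],[0,[4.3,17.4,4.0],0],[0,[4.3,17.4,4.0],0]])

```text
time_s: 3.0
ee_pos: [0.582, 0.1343, 0.0528]
eef_rot: [-1.568, -0.0, -1.329]
force: [0.9, 0.2, 0.5]
grip_width: 0.0005
```

Run:
```python
from h import *
plan([[*u2w(-.03,0),.05]])
```

```text
t 3.0 tcp [0.582  0.1343 0.0528] uv [-0.0843  0.0001] yaw -1.3293 F [0.9 0.2 0.5] w 0.0005
[0.635 0.147 0.05 ] shift [0.04 0.29 5.43] turn 0.005
```

>>> jog_arm(targets=[[0,[0,0,1.0],0],[0,[0,0,2.0],0],[0,[0,0,3.0],0],[0,[0,0,4.0],0],[0,[0,0,4.4],0],[0,[0,0,4.7],0],[0,[0,0,4.9],0],[0,[0,0,5.1],0],[0,[0,0,5.2],0]])

```text
time_s: 3.9
ee_pos: [0.6315, 0.1465, 0.0506]
eef_rot: [-1.571, -0.0, -1.33]
force: [0.3, -0.3, 0.3]
grip_width: 0.0006
```

>>> jog_arm(targets=[[0,[0,0,0.2],0],[0,[0,0,0.4],0],[0,[0,0,0.6],0]])

```text
time_s: 4.2
ee_pos: [0.6365, 0.1477, 0.0505]
eef_rot: [-1.573, 0.0, -1.33]
force: [-13.5, -3.1, 8.8]
grip_width: 0.0007
```

>>> jog_arm(targets=[[0,[0,0,0.1],0],[0,[0,0,0.2],0]])

```text
time_s: 4.4
ee_pos: [0.6381, 0.1481, 0.0505]
eef_rot: [-1.574, 0.0, -1.33]
force: [-7.9, -1.4, 3.2]
grip_width: 0.0003
```

>>> jog_arm(targets=[[0,[0,0,0.2],0],[0,[0,0,0.2],0]])

```text
time_s: 4.6
ee_pos: [0.6391, 0.1484, 0.0505]
eef_rot: [-1.577, 0.0, -1.33]
force: [-21.9, -4.8, 12.7]
grip_width: 0.0002
```

>>> jog_arm(targets=[[0,[0,0,-2],0],[0,[0,0,-5],0],[0,[0,0,-8],0],[0,[0,0,-10],0],[0,[0,0,-10],0],[0,[0,-5,-10],0],[0,[0,-8,-10],0],[0,[0,-8,-10],0]])

```text
time_s: 5.4
ee_pos: [0.5468, 0.1255, 0.135]
eef_rot: [-1.563, -0.001, -1.33]
force: [-0.8, 0.0, -0.7]
grip_width: 0.0003
```

```bash
cat >> h.py <<'E'
def front(c,lo=-.25):
    q=cloud(c).reshape(-1,3); d=q[:,:2]-U0; c_,s=np.cos(YU),np.sin(YU); u=d[:,0]*c_+d[:,1]*s; v=-d[:,0]*s+d[:,1]*c_
    k=(abs(v)<.15)&(abs(v)>.06)&(u>lo)&(u<.0)&(abs(q[:,2]-.085)<.006)
    return np.percentile(u[k],[0,2,10,50,90,98]).round(4),k.sum()
E
python3 - <<'E'
from h import *
for n in('top','side'): print(front(snap(n,n+'1')))
plan([[*u2w(-.033,0),.16],[*u2w(-.033,0),.08]])
E
```

```text
(array([-0.0227, -0.0221, -0.0207, -0.0136, -0.0076, -0.006 ]), np.int64(212))
(array([-0.0261, -0.025 , -0.0234, -0.0165, -0.0094, -0.0004]), np.int64(227))
t 5.5 tcp [0.5447 0.1252 0.1306] uv [-1.227e-01 -1.000e-04] yaw -1.3301 F [-0.2 -0.1 -1.2] w 0.0006
[0.632 0.146 0.16 ] shift [ 0.03 -2.93  8.97] turn 0.0042
[0.632 0.146 0.08 ] shift [0.03 5.07 8.96] turn 0.0042
```

View pics/side1.png

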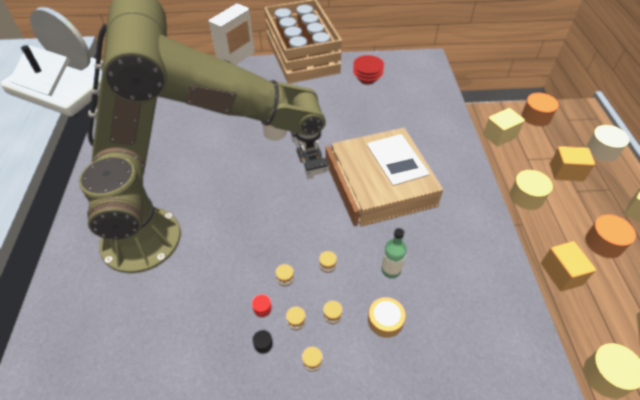

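>>> jog_arm(targets=[[0,[0,4,0],0],[0,[0,8,0],0],[0,[0,8,2],0],[0,[0,8,4],0],[0,[0,8,6],0],[0,[0,8,8],0],[0,[0,8,8.6],0],[0,[0,8,8.6],0],[0,[0,8,8.6],0]])

```text
time_s: 6.4
ee_pos: [0.6267, 0.1453, 0.0496]
eef_rot: [-1.572, 0.0, -1.33]
force: [-0.5, 1.7, -0.9]
grip_width: 0.0005
```

>>> jog_arm(targets=[[0,[0,0,0.2],0]])

```text
time_s: 6.5
ee_pos: [0.6288, 0.1458, 0.0502]
eef_rot: [-1.572, 0.0, -1.33]
force: [-0.8, -0.7, 0.1]
grip_width: 0.0003
```

>>> jog_arm(targets=[[0,[0,0,0.2],0]])

```text
time_s: 6.6
ee_pos: [0.6313, 0.1464, 0.0506]
eef_rot: [-1.571, -0.0, -1.33]
force: [-0.3, -0.6, -0.2]
grip_width: 0.0008
```

>>> jog_arm(targets=[[0,[0,0,0.2],0]])

```text
time_s: 6.7
ee_pos: [0.6331, 0.1469, 0.0506]
eef_rot: [-1.572, -0.0, -1.33]
force: [-6.6, -2.1, 4.0]
grip_width: 0.0007
```

>>> jog_arm(targets=[[0,[0,0,0.2],0]])

```text
time_s: 6.8
ee_pos: [0.6349, 0.1473, 0.0507]
eef_rot: [-1.572, -0.0, -1.33]
force: [-8.7, -1.5, 4.0]
grip_width: 0.0003
```

>>> jog_arm(targets=[[0,[0,0,0.2],0]])

```text
time_s: 6.9
ee_pos: [0.6365, 0.1477, 0.0506]
eef_rot: [-1.573, 0.0, -1.33]
force: [-14.0, -4.7, 9.7]
grip_width: 0.0005
```

>>> jog_arm(targets=[[0,[0,0,0.2],0]])

```text
time_s: 7.0
ee_pos: [0.638, 0.1481, 0.0507]
eef_rot: [-1.575, -0.0, -1.33]
force: [-7.7, -2.4, 4.4]
grip_width: 0.0007
```

>>> jog_arm(targets=[[0,[0,0,0.2],0]])

```text
time_s: 7.1
ee_pos: [0.6392, 0.1483, 0.0506]
eef_rot: [-1.577, 0.0, -1.33]
force: [-34.9, -9.0, 20.6]
grip_width: 0.0004
```

>>> jog_arm(targets=[[0,[0,0,0.2],0]])

```text
time_s: 7.2
ee_pos: [0.6392, 0.1484, 0.0506]
eef_rot: [-1.583, 0.0, -1.33]
force: [-56.5, -14.6, 33.2]
grip_width: 0.0005
```

>>> jog_arm(targets=[[0,[0,0,-0.5],0],[0,[0,0,-1.2],0],[0,[0,0,-2],0],[0,[0,0,-3],0],[0,[0,0,-5],0],[0,[0,0,-8],0],[0,[0,0,-10],0],[0,[0,-5,-10],0],[0,[0,-8,-10],0],[0,[0,-8,-10],0]])

```text
time_s: 8.2
ee_pos: [0.5475, 0.1257, 0.1349]
eef_rot: [-1.563, -0.001, -1.33]
force: [-0.2, -0.1, -0.7]
grip_width: 0.0003
```

Run:
```python
from h import *
for n in('top','side'): print(front(snap(n,n+'2')))
plan([[*u2w(-.033,0),.16],[*u2w(-.033,0),.08]])
```

```text
(array([-0.0223, -0.022 , -0.0209, -0.0139, -0.0074, -0.0062]), np.int64(216))
(array([-0.0254, -0.0247, -0.0238, -0.0172, -0.0096, -0.0005]), np.int64(218))
t 8.3 tcp [0.5458 0.1255 0.1306] uv [-1.216e-01 -1.000e-04] yaw -1.3299 F [-1.4  0.1 -1.2] w 0.0006
[0.632 0.146 0.16 ] shift [ 0.03 -2.93  8.86] turn 0.0044
[0.632 0.146 0.08 ] shift [0.03 5.07 8.85] turn 0.0044
```

>>> jog_arm(targets=[[0,[0,4,0],0],[0,[0,8,0],0],[0,[0,8,2],0],[0,[0,8,4],0],[0,[0,8,6],0],[0,[0,8,8],0],[0,[0,8,8.6],0],[0,[0,8,8.6],0],[0,[0,8,8.6],0],[0,[0,8,8.6],0]])

```text
time_s: 9.3
ee_pos: [0.6288, 0.1458, 0.0502]
eef_rot: [-1.571, 0.0, -1.33]
force: [-0.3, -0.0, -0.8]
grip_width: 0.0005
```

>>> jog_arm(targets=[[0,[0,0,0.6],0],[0,[0,0,1.2],0]])

```text
time_s: 9.5
ee_pos: [0.6394, 0.1484, 0.0503]
eef_rot: [-1.576, 0.0, -1.33]
force: [-62.7, -16.0, 24.7]
grip_width: 0.0004
```

>>> jog_arm(targets=[[0,[0,0,0.1],0]])

```text
time_s: 9.6
ee_pos: [0.6391, 0.1484, 0.0504]
eef_rot: [-1.581, 0.0, -1.33]
force: [-39.5, -10.3, 22.6]
grip_width: 0.0002
```

>>> jog_arm(targets=[[0,[0,0,-3],0],[0,[0,0,-8],0],[0,[0,0,-12],0],[0,[0,0,-12],0],[0,[0,0,-12],0],[0,[0,0,-12],0]])

```text
time_s: 10.2
ee_pos: [0.5269, 0.1207, 0.051]
eef_rot: [-1.569, -0.0, -1.33]
force: [0.6, -0.3, 0.4]
grip_width: 0.0006
```

Run:
```python
from h import *
for n in('top','side'): print(front(snap(n,n+'3')))
plan([[*u2w(-.033,0),.16],[*u2w(-.033,0),.08]])
```

```text
(array([-0.0233, -0.0222, -0.0211, -0.0145, -0.0077, -0.0061]), np.int64(237))
(array([-0.0252, -0.0249, -0.0235, -0.0163, -0.0092, -0.0002]), np.int64(235))
t 10.3 tcp [0.5266 0.1207 0.0505] uv [-0.1414 -0.0002] yaw -1.3299 F [-0.8  0.6  0.6] w 0.0005
[0.632 0.146 0.16 ] shift [  0.03 -10.94  10.85] turn 0.0044
[0.632 0.146 0.08 ] shift [ 0.03 -2.94 10.84] turn 0.0044
```

>>> jog_arm(targets=[[0,[0,0,2],0],[0,[0,0,4],0],[0,[0,0,6],0],[0,[0,0,8],0],[0,[0,0,10],0],[0,[0,0,10.6],0],[0,[0,0,10.6],0],[0,[0,0,10.6],0],[0,[0,0,10.6],0],[0,[0,0,10.6],0]])

```text
time_s: 11.3
ee_pos: [0.6282, 0.1457, 0.0507]
eef_rot: [-1.571, -0.0, -1.33]
force: [-0.3, 0.6, 0.7]
grip_width: 0.0005
```

>>> jog_arm(targets=[[0,[0,0,0.05],0],[0,[0,0,0.1],0],[0,[0,0,0.15],0],[0,[0,0,0.2],0],[0,[0,0,0.25],0],[0,[0,0,0.3],0],[0,[0,0,0.35],0]])

```text
time_s: 12.0
ee_pos: [0.632, 0.1466, 0.0504]
eef_rot: [-1.571, -0.0, -1.33]
force: [0.4, -0.6, -0.1]
grip_width: 0.0002
```

>>> jog_arm(targets=[[0,[0,0,0.05],0],[0,[0,0,0.1],0]])

```text
time_s: 12.2
ee_pos: [0.6327, 0.1467, 0.0504]
eef_rot: [-1.572, 0.0, -1.33]
force: [-4.5, -0.3, 2.0]
grip_width: 0.0005
```

>>> jog_arm(targets=[[0,[0,0,0.05],0],[0,[0,0,0.1],0]])

```text
time_s: 12.4
ee_pos: [0.6336, 0.147, 0.0504]
eef_rot: [-1.572, -0.0, -1.33]
force: [-6.0, -1.7, 3.4]
grip_width: 0.0005
```

>>> jog_arm(targets=[[0,[0,0,0.05],0],[0,[0,0,0.1],0]])

```text
time_s: 12.6
ee_pos: [0.6345, 0.1472, 0.0504]
eef_rot: [-1.572, -0.0, -1.33]
force: [-6.6, -1.8, 3.8]
grip_width: 0.0004
```

>>> jog_arm(targets=[[0,[0,0,0.05],0],[0,[0,0,0.1],0]])

```text
time_s: 12.8
ee_pos: [0.6354, 0.1474, 0.0504]
eef_rot: [-1.572, 0.0, -1.33]
force: [-6.8, -1.7, 2.7]
grip_width: 0.0005
```

>>> jog_arm(targets=[[0,[0,0,0.05],0],[0,[0,0,0.1],0]])

```text
time_s: 13.0
ee_pos: [0.6364, 0.1477, 0.0504]
eef_rot: [-1.572, -0.0, -1.33]
force: [-6.1, -1.9, 3.2]
grip_width: 0.0005
```

>>> jog_arm(targets=[[0,[0,0,0.05],0]])

```text
time_s: 13.1
ee_pos: [0.6369, 0.1478, 0.0504]
eef_rot: [-1.572, -0.0, -1.33]
force: [-7.5, -1.5, 3.6]
grip_width: 0.0003
```

>>> jog_arm(targets=[[0,[0,0,0.05],0]])

```text
time_s: 13.2
ee_pos: [0.6374, 0.1479, 0.0504]
eef_rot: [-1.572, 0.0, -1.33]
force: [-6.6, -1.7, 3.2]
grip_width: 0.0003
```

>>> jog_arm(targets=[[0,[0,0,0.05],0]])

```text
time_s: 13.3
ee_pos: [0.6378, 0.148, 0.0504]
eef_rot: [-1.572, 0.0, -1.33]
force: [-6.3, -1.2, 4.2]
grip_width: 0.0003
```

>>> jog_arm(targets=[[0,[0,0,0.05],0]])

```text
time_s: 13.4
ee_pos: [0.6383, 0.1481, 0.0504]
eef_rot: [-1.572, -0.0, -1.33]
force: [-6.9, -1.6, 3.5]
grip_width: 0.0007
```

>>> jog_arm(targets=[[0,[0,0,0.05],0]])

```text
time_s: 13.5
ee_pos: [0.6388, 0.1483, 0.0504]
eef_rot: [-1.572, 0.0, -1.33]
force: [-6.2, -2.0, 3.5]
grip_width: 0.0003
```

>>> jog_arm(targets=[[0,[0,0,0.05],0],[0,[0,0,0.1],0]])

```text
time_s: 13.7
ee_pos: [0.6392, 0.1484, 0.0504]
eef_rot: [-1.574, 0.0, -1.33]
force: [-16.2, -5.2, 8.7]
grip_width: 0.0005
```

>>> jog_arm(targets=[[0,[0,0,-3],0],[0,[0,0,-8],0],[0,[0,0,-12],0],[0,[0,0,-12],0],[0,[0,0,-12],0],[0,[0,0,-12],0]])

```text
time_s: 14.3
ee_pos: [0.525, 0.1202, 0.0509]
eef_rot: [-1.569, -0.0, -1.33]
force: [-0.4, -0.4, -0.2]
grip_width: 0.0004
```

Run:
```python
from h import *
for n in('top','side'): print(front(snap(n,n+'4')))
plan([[*u2w(-.033,0),.16],[*u2w(-.033,0),.08]])
```

```text
(array([-0.0698, -0.0684, -0.0675, -0.0608, -0.054 , -0.0523]), np.int64(228))
(array([-0.072 , -0.0712, -0.07  , -0.0629, -0.0552, -0.0004]), np.int64(213))
t 14.4 tcp [0.5247 0.1202 0.0505] uv [-0.1434 -0.0002] yaw -1.3299 F [0.1 0.3 0.4] w 0.0009
[0.632 0.146 0.16 ] shift [  0.03 -10.94  11.05] turn 0.0044
[0.632 0.146 0.08 ] shift [ 0.03 -2.94 11.04] turn 0.0044
```

>>> jog_arm(targets=[[0,[0,-5,0],0],[0,[0,-10,0],0],[0,[0,-11,3],0],[0,[0,-11,7],0],[0,[0,-11,11],0],[0,[0,-11,11],0],[0,[0,-11,11],0],[0,[0,-11,11],0]])

```text
time_s: 15.2
ee_pos: [0.63, 0.1462, 0.1603]
eef_rot: [-1.571, 0.0, -1.33]
force: [-0.1, -0.5, 0.2]
grip_width: 0.0005
```

Run:
```python
from h import *
plan([[*u2w(-.031,0),.08],[*u2w(-.173,0),.08]])
```

```text
t 15.2 tcp [0.63   0.1462 0.1603] uv [-0.0349  0.0003] yaw -1.3299 F [-0.1 -0.5  0.2] w 0.0005
[0.634 0.147 0.08 ] shift [0.04 8.03 0.39] turn 0.0044
[0.496 0.113 0.08 ] shift [ -0.03   8.04 -13.81] turn 0.0044
```

>>> jog_arm(targets=[[0,[0,4,0.2],0],[0,[0,8,0.2],0],[0,[0,8,0.2],0],[0,[0,8,0.2],0],[0,[0,8,-0.5],0],[0,[0,8,-1.5],0],[0,[0,8,-2.5],0],[0,[0,8,-4],0],[0,[0,8,-5.5],0],[0,[0,8,-7],0]])

```text
time_s: 16.2
ee_pos: [0.563, 0.1297, 0.0832]
eef_rot: [-1.566, -0.0, -1.33]
force: [2.6, 0.9, 0.8]
grip_width: 0.0004
```

Run:
```python
from h import *
plan([[*u2w(-.173,0),.08]])
```

```text
t 16.2 tcp [0.563  0.1297 0.0832] uv [-0.1039  0.    ] yaw -1.3301 F [2.6 0.9 0.8] w 0.0004
[0.496 0.113 0.08 ] shift [-0.03  0.28 -6.91] turn 0.0042
```

>>> jog_arm(targets=[[0,[0,0,-1.5],0],[0,[0,0,-3],0],[0,[0,0,-4.5],0],[0,[0,0,-5.6],0],[0,[0,0,-6.3],0],[0,[0,0,-6.8],0],[0,[0,0,-6.8],0],[0,[0,0,-6.8],0]])

```text
time_s: 17.0
ee_pos: [0.4966, 0.1133, 0.0807]
eef_rot: [-1.571, -0.0, -1.33]
force: [0.1, 0.1, 0.3]
grip_width: 0.0006
```

>>> jog_arm(targets=[[0,[0,0,0.8],0],[0,[0,0,0.8],0],[0,[0,-4,0.8],0],[0,[0,-8,0.8],0],[0,[0,-12,0.8],0],[0,[0,-12,0.8],0],[0,[0,-12,0.8],0]])

```text
time_s: 17.7
ee_pos: [0.5044, 0.1153, 0.2005]
eef_rot: [-1.57, -0.0, -1.33]
force: [-0.2, 0.5, -1.0]
grip_width: 0.0008
```

Run:
```python
from h import *
for n in('top','side'):
    c=snap(n,n+'5'); print(front(c)); 
    for r in jars(c,cloud(c)): print(*r)
plan([[.4565,-.174,.18]])
```

```text
(array([-0.1977, -0.1972, -0.1956, -0.1892, -0.1829, -0.1816]), np.int64(190))
[544. 166.] 1987 [ 0.7446 -0.8098  0.0817] [ 0.7627 -0.8392  0.0589] [0.195 0.204 0.068]
[407. 169.] 194 [ 0.718  -0.3078  0.0489] [ 0.7316 -0.3264  0.0407] [0.095 0.098 0.031]
[ 88. 178.] 104 [0.6494 0.818  0.0834] [0.6451 0.8173 0.0838] [0.111 0.03  0.029]
[ 96. 177.] 43 [0.6597 0.8201 0.0312] [0.6631 0.8227 0.033 ] [0.074 0.021 0.016]
[358. 205.] 132 [ 0.5853 -0.1364  0.0421] [ 0.5861 -0.1363  0.043 ] [0.045 0.044 0.018]
[403. 206.] 143 [ 0.5868 -0.2996  0.0416] [ 0.5873 -0.2999  0.0411] [0.046 0.047 0.018]
[438. 224.] 138 [ 0.5246 -0.4269  0.0418] [ 0.5249 -0.4284  0.041 ] [0.044 0.047 0.017]
[406. 234.] 140 [ 0.4855 -0.3108  0.0417] [ 0.4857 -0.3113  0.0433] [0.044 0.045 0.016]
[368. 241.] 139 [ 0.4567 -0.1734  0.0423] [ 0.4567 -0.1732  0.0412] [0.043 0.044 0.012]
(array([-2.003e-01, -1.999e-01, -1.988e-01, -1.917e-01, -1.848e-01,
       -2.000e-04]), np.int64(228))
[328. 260.] 170 [ 0.5837 -0.142   0.0417] [ 0.5836 -0.1395  0.0377] [0.04  0.046 0.019]
[284. 273.] 179 [ 0.4547 -0.1781  0.0418] [ 0.4545 -0.177   0.0377] [0.041 0.049 0.023]
[333. 311.] 214 [ 0.5855 -0.3063  0.0421] [ 0.5853 -0.3032  0.0396] [0.043 0.047 0.02 ]
[296. 317.] 217 [ 0.4844 -0.3165  0.0419] [ 0.4838 -0.3139  0.0397] [0.041 0.046 0.021]
[383. 328.] 188 [ 0.7133 -0.3682  0.043 ] [ 0.7249 -0.3499  0.0417] [0.086 0.057 0.033]
[312. 358.] 252 [ 0.522  -0.432   0.0419] [ 0.5224 -0.431   0.0428] [0.041 0.046 0.015]
t 17.8 tcp [0.5038 0.1152 0.199 ] uv [-0.1648 -0.0002] yaw -1.33 F [ 0.6 -1.  -1. ] w 0.0004
[ 0.456 -0.174  0.18 ] shift [ 26.95   1.92 -11.48] turn 0.0042
```

View pics/top5.png

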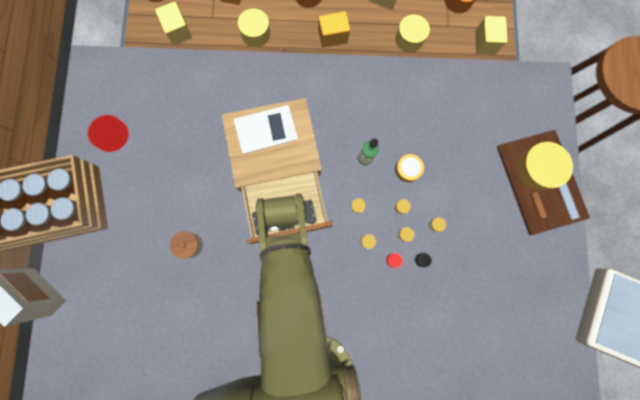

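Run:
```python
from h import *
J=dict(e=(.4557,-.1752),a=(.585,-.138),b=(.5862,-.302),c=(.5237,-.4293),d=(.4847,-.312))
S=dict(e=(-.045,.08),a=(-.045,0),b=(-.045,-.08),d=(-.12,.045),c=(-.12,-.045))
for k in'eabdc': print(k,np.round(w2u(*J[k]),4),S[k],u2w(*S[k]).round(3))
plan([[*J['e'],.18],[*J['e'],.026]])
```

```text
e [-0.2796 -0.2712] (-0.045, 0.08) [0.602 0.221]
a [-0.1452 -0.2654] (-0.045, 0) [0.62  0.143]
b [-0.1825 -0.4251] (-0.045, -0.08) [0.639 0.066]
d [-0.2835 -0.411 ] (-0.12, 0.045) [0.537 0.17 ]
c [-0.2731 -0.5342] (-0.12, -0.045) [0.558 0.082]
t 17.8 tcp [0.5038 0.1152 0.199 ] uv [-0.1648 -0.0002] yaw -1.33 F [ 0.6 -1.  -1. ] w 0.0004
[ 0.456 -0.175  0.18 ] shift [ 27.05   1.92 -11.59] turn 0.0042
[ 0.456 -0.175  0.026] shift [ 27.05  17.32 -11.56] turn 0.0042
```

>>> jog_arm(targets=[[8.5,[5,0,-2],0.004],[8.5,[10,0,-4],0.004],[8.5,[15,0,-6.5],0.004],[8.5,[20,0,-8.5],0.004],[8.5,[24.5,0,-10.5],0.004],[8.5,[27,2,-11.6],0.004],[8.5,[27,4,-11.6],0.004],[8.5,[27,6,-11.6],0.004],[8.5,[27,6,-11.6],0.004],[8.5,[27,6,-11.6],0.004]])

```text
time_s: 18.8
ee_pos: [0.4558, -0.1744, 0.1401]
eef_rot: [-1.572, 0.001, -1.334]
force: [-0.7, 0.4, 0.2]
grip_width: 0.0766
```

Run:
```python
from h import *
o=ctrl.get_obs(); c=snap('wrist','w0'); T=np.eye(4); T[:3,:3]=R.from_euler('xyz',o['eef_rot']).as_matrix(); T[:3,3]=o['ee_pos']
q=cloud(c,T@c['mount'])
for r in jars(c,q): print(*r)
plan([[.4557,-.1752,.026]])
```

```text
[307.  43.] 3516 [ 0.5848 -0.137   0.0423] [ 0.5842 -0.1368  0.0397] [0.051 0.05  0.01 ]
[500.  92.] 3361 [ 0.5863 -0.299   0.0425] [ 0.586  -0.3008  0.036 ] [0.05  0.051 0.018]
[603. 198.] 2741 [ 0.5243 -0.4249  0.0426] [ 0.5234 -0.4288  0.0369] [0.049 0.052 0.017]
[315. 204.] 2312 [ 0.4573 -0.174   0.0424] [ 0.4562 -0.1743  0.0357] [0.05  0.049 0.018]
[468. 209.] 2447 [ 0.4855 -0.3103  0.0425] [ 0.4843 -0.3122  0.0363] [0.05  0.05  0.017]
t 18.85 tcp [ 0.4562 -0.1745  0.1408] uv [-0.279  -0.2707] yaw -1.3336 F [-0.6 -0.8  0.4] w 0.081
[ 0.456 -0.175  0.026] shift [ 0.06 11.48 -0.06] turn 0.0007
```

View pics/w0.png

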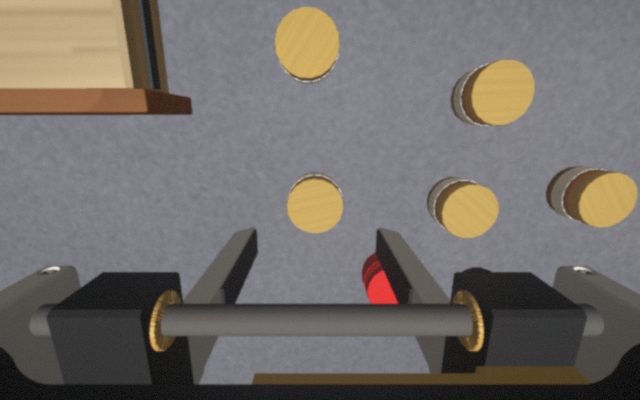

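>>> jog_arm(targets=[[8.5,[0,4,0],0],[8.5,[0,8,0],0],[8.5,[0,11.5,0],0],[8.5,[0,11.5,0],0],[8.5,[0,11.5,0],0],[5,[0,11.5,0],0],[4,[0,11.5,0],0],[4,[0,11.5,0],0],[4,[0,11.5,0],0],[4,[0,11.5,0],0]], grip_force=20)

```text
time_s: 19.85
ee_pos: [0.4562, -0.1747, 0.0259]
eef_rot: [-1.57, -0.0, -1.334]
force: [-1.3, 1.4, 5.3]
grip_width: 0.0518
```

Run:
```python
from h import *
plan([[*u2w(-.045,.08),.15],[*u2w(-.045,.08),.05]])
```

```text
t 19.85 tcp [ 0.4562 -0.1747  0.0259] uv [-0.2791 -0.2708] yaw -1.334 F [-1.3  1.4  5.3] w 0.0518
[0.602 0.221 0.15 ] shift [-35.07 -12.41  23.42] turn 0.0003
[0.602 0.221 0.05 ] shift [-35.08  -2.41  23.42] turn 0.0003
```

>>> jog_arm(targets=[[4,[0,-4,0],0],[4,[0,-8.5,0],0],[4,[0,-13,0],0],[4,[-3,-13,2],0],[4,[-7,-13,5],0],[4,[-11,-13,8],0],[4,[-15,-13,11],0],[4,[-19,-13,14],0],[4,[-23,-13,17],0],[4,[-27,-13,20],0]])

```text
time_s: 20.85
ee_pos: [0.5874, 0.1368, 0.1553]
eef_rot: [-1.571, -0.0, -1.334]
force: [1.1, -0.6, -0.1]
grip_width: 0.0516
```

Run:
```python
from h import *
plan([[*u2w(-.045,.08),.15],[*u2w(-.045,.08),.05]])
```

```text
t 20.85 tcp [0.5874 0.1368 0.1553] uv [-0.0785  0.0013] yaw -1.3339 F [ 1.1 -0.6 -0.1] w 0.0516
[0.602 0.221 0.15 ] shift [-7.87  0.53  3.35] turn 0.0004
[0.602 0.221 0.05 ] shift [-7.87 10.53  3.36] turn 0.0004
```

>>> jog_arm(targets=[[4,[-4,0,1.7],0],[4,[-8.1,0,3.4],0],[4,[-8.1,0,3.4],0],[4,[-8.1,0,3.4],0],[4,[-8.1,4,3.4],0],[4,[-8.1,7,3.4],0],[4,[-8.1,9,3.4],0],[4,[-8.1,10,3.4],0],[4,[-8.1,10.5,3.4],0],[4,[-8.1,10.6,3.4],0]])

```text
time_s: 21.85
ee_pos: [0.6014, 0.2209, 0.0499]
eef_rot: [-1.57, -0.0, -1.335]
force: [-0.1, -0.5, -1.5]
grip_width: 0.0518
```

>>> jog_arm(targets=[[4,[0,0,0],0],[4,[0,0,0],0]])

```text
time_s: 22.05
ee_pos: [0.6016, 0.2215, 0.0505]
eef_rot: [-1.569, 0.0, -1.334]
force: [0.5, -0.0, -0.8]
grip_width: 0.0517
```

>>> jog_arm(targets=[[4,[0,0.2,0],0],[4,[0,0.3,0],0],[6.2,[0,0.3,0],0],[6.2,[0,0.3,0],0],[6.2,[0,0.3,0],0],[6.2,[0,-3,0],0],[6.2,[0,-7,0],0],[6.2,[0,-11,0],0],[6.2,[0,-11,0],0]])

```text
time_s: 22.95
ee_pos: [0.603, 0.2221, 0.1655]
eef_rot: [-1.562, 0.001, -1.334]
force: [0.2, -0.5, 0.5]
grip_width: 0.0621
```

>>> jog_arm(targets=[[8.5,[4,0,-1],0],[8.5,[8,0,-2],0],[8.5,[12,0,-3],0],[8.5,[16,0,-4],0],[8.5,[20,0,-6],0],[8.5,[25,0,-8],0],[8.5,[30,0,-9],0],[8.5,[34.5,0,-10],0],[8.5,[34.5,3,-10],0],[8.5,[34.5,3,-10],0]])

```text
time_s: 23.95
ee_pos: [0.5829, -0.1381, 0.1256]
eef_rot: [-1.576, 0.003, -1.336]
force: [-0.4, -0.7, -0.2]
grip_width: 0.085
```

```bash
cat >> h.py <<'E'
def wrist(f,J,n=None):
    o=ctrl.get_obs(); c=snap('wrist',f); T=np.eye(4); T[:3,:3]=R.from_euler('xyz',o['eef_rot']).as_matrix(); T[:3,3]=o['ee_pos']
    for r in jars(c,cloud(c,T@c['mount'])):
        if r[1]>400: print('wrist',*r[:4])
    plan(J)
E
python3 - <<'E'
from h import *
c=snap('side','side6'); print(front(c))
for r in jars(c,cloud(c)): print(*r)
wrist('w1',[[.5848,-.1373,.026]])
E
```

```text
(array([-0.1995, -0.1992, -0.1985, -0.1907, -0.1649, -0.0002]), np.int64(130))
[326. 262.] 104 [ 0.5784 -0.1498  0.0416] [ 0.5829 -0.1419  0.0384] [0.038 0.04  0.02 ]
[333. 311.] 205 [ 0.5853 -0.3055  0.042 ] [ 0.5849 -0.3046  0.0399] [0.041 0.045 0.02 ]
[296. 317.] 210 [ 0.4837 -0.317   0.0419] [ 0.4838 -0.3151  0.0403] [0.041 0.045 0.02 ]
[383. 328.] 179 [ 0.7131 -0.3685  0.0436] [ 0.7251 -0.3501  0.0386] [0.087 0.056 0.027]
[312. 358.] 246 [ 0.5221 -0.4328  0.042 ] [ 0.5223 -0.4316  0.0408] [0.041 0.046 0.015]
wrist [158.  10.] 531 [0.7017 0.0037 0.0501] [0.7088 0.0112 0.0519]
wrist [580.  85.] 4817 [ 0.7223 -0.3012  0.0502] [ 0.7318 -0.3233  0.0433]
wrist [315. 206.] 2565 [ 0.5868 -0.1364  0.0425] [ 0.5855 -0.1367  0.0356]
wrist [491. 245.] 2541 [ 0.5886 -0.2981  0.0426] [ 0.5872 -0.3009  0.0367]
t 24.05 tcp [ 0.5846 -0.1368  0.1292] uv [-0.1453 -0.2641] yaw -1.3336 F [ 0.6 -0.2  0.2] w 0.0849
[ 0.585 -0.137  0.026] shift [ 0.07 10.32  0.02] turn 0.0007
```

View pics/side6.png

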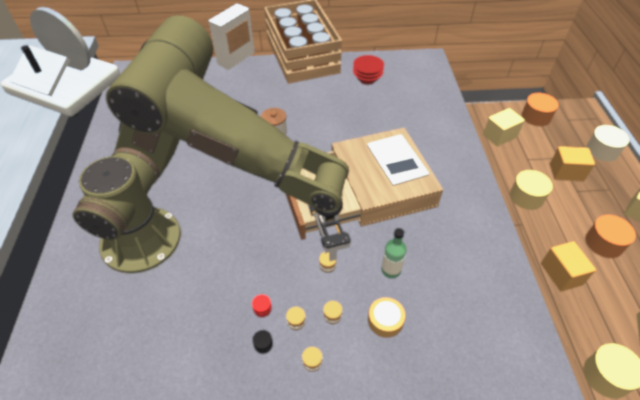

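>>> jog_arm(targets=[[8.5,[0.1,4,0],0],[8.5,[0.1,8,0],0],[8.5,[0.1,10.3,0],0],[8.5,[0.1,10.3,0],0],[8.5,[0.1,10.3,0],0],[5,[0.1,10.3,0],0],[4,[0.1,10.3,0],0],[4,[0.1,10.3,0],0],[4,[0.1,10.3,0],0],[4,[0.1,10.3,0],0]])

```text
time_s: 25.05
ee_pos: [0.5852, -0.1384, 0.0268]
eef_rot: [-1.57, -0.0, -1.334]
force: [-1.0, 1.4, 2.8]
grip_width: 0.0519
```

>>> jog_arm(targets=[[4,[0,-4,0],0],[4,[0,-8.5,0],0],[4,[0,-13,0],0],[4,[-4,-13,1.5],0],[4,[-8,-13,3],0],[4,[-12,-13,4.5],0],[4,[-16,-13,6],0],[4,[-20,-13,7.5],0],[4,[-23.5,-13,9],0],[4,[-26.4,-13,10],0]])

```text
time_s: 26.05
ee_pos: [0.6203, 0.1439, 0.1563]
eef_rot: [-1.571, 0.0, -1.333]
force: [0.1, 0.5, -0.7]
grip_width: 0.0518
```

>>> jog_arm(targets=[[4,[0,0,0],0],[4,[0,0,0],0],[4,[0,4,0],0],[4,[0,7,0],0],[4,[0,9,0],0],[4,[0,10,0],0],[4,[0,10.5,0],0],[4,[0,10.5,0],0],[4,[0,10.5,0],0]])

```text
time_s: 26.95
ee_pos: [0.6209, 0.1416, 0.0526]
eef_rot: [-1.569, -0.0, -1.334]
force: [0.4, 1.0, -0.1]
grip_width: 0.0515
```

Run:
```python
from h import *
plan([[*u2w(-.045,0),.048]])
```

```text
t 26.95 tcp [0.6209 0.1416 0.0526] uv [-0.0448 -0.002 ] yaw -1.3342 F [ 0.4  1.  -0.1] w 0.0515
[0.62  0.143 0.048] shift [-0.2   0.46 -0.02] turn 0.0
```

>>> jog_arm(targets=[[4,[0,0.2,0],0],[4,[0,0.4,0],0],[6.2,[0,0.4,0],0],[6.2,[0,0.4,0],0],[6.2,[0,0.4,0],0],[6.2,[0,-3,0],0],[6.2,[0,-7,0],0],[6.2,[0,-11,0],0],[8.5,[4,-11,-1],0],[8.5,[8,-11,-2],0]])

```text
time_s: 27.95
ee_pos: [0.6199, 0.059, 0.1627]
eef_rot: [-1.569, -0.0, -1.332]
force: [0.1, -0.6, -0.4]
grip_width: 0.0745
```

>>> jog_arm(targets=[[8.5,[4,0,-1],0],[8.5,[8,0,-2],0],[8.5,[12,0,-4],0],[8.5,[16,0,-6],0],[8.5,[20,0,-8],0],[8.5,[25,0,-10],0],[8.5,[30,0,-11],0],[8.5,[34.3,2,-11.7],0],[8.5,[34.3,3,-11.7],0],[8.5,[34.3,3,-11.7],0]])

```text
time_s: 28.95
ee_pos: [0.5854, -0.3019, 0.1291]
eef_rot: [-1.573, 0.003, -1.336]
force: [-1.6, 0.3, 0.5]
grip_width: 0.0848
```

Run:
```python
from h import *
wrist('w2',[[.5867,-.3012,.026]])
c=snap('side','side7')
for r in jars(c,cloud(c)): print(*r)
```

```text
wrist [405.  56.] 3063 [ 0.7156 -0.3563  0.0499] [ 0.7222 -0.3277  0.039 ]
wrist [315. 206.] 2546 [ 0.5884 -0.3014  0.0424] [ 0.5873 -0.3017  0.0353]
wrist [302. 294.] 866 [ 0.501  -0.3094  0.0423] [ 0.4984 -0.3112  0.036 ]
t 29.0 tcp [ 0.5861 -0.301   0.1306] uv [-0.1824 -0.4241] yaw -1.3342 F [-0.3  0.4  0.4] w 0.0852
[ 0.587 -0.301  0.026] shift [ 0.05 10.46  0.07] turn 0.0001
[325. 167.] 144 [0.6004 0.2159 0.064 ] [0.5996 0.2375 0.049 ] [0.043 0.089 0.047]
[332. 185.] 132 [0.6194 0.1345 0.064 ] [0.621  0.1419 0.0619] [0.04  0.052 0.019]
[330. 314.] 99 [ 0.5774 -0.3165  0.0418] [ 0.5831 -0.3054  0.0378] [0.038 0.042 0.021]
[296. 317.] 210 [ 0.4845 -0.3168  0.0418] [ 0.4838 -0.3157  0.0375] [0.041 0.049 0.021]
[383. 328.] 181 [ 0.713  -0.3688  0.0423] [ 0.7252 -0.3504  0.0394] [0.086 0.055 0.029]
[312. 358.] 247 [ 0.5223 -0.4326  0.0419] [ 0.5224 -0.4318  0.0402] [0.041 0.046 0.014]
```

>>> jog_arm(targets=[[8.5,[0,4,0.1],0],[8.5,[0,8,0.1],0],[8.5,[0,10.4,0.1],0],[8.5,[0,10.4,0.1],0],[8.5,[0,10.4,0.1],0],[5,[0,10.4,0.1],0],[4,[0,10.4,0.1],0],[4,[0,10.4,0.1],0],[4,[0,10.4,0.1],0],[4,[0,10.4,0.1],0]])

```text
time_s: 30.05
ee_pos: [0.5875, -0.3014, 0.0278]
eef_rot: [-1.57, -0.0, -1.334]
force: [-0.4, 1.4, 3.0]
grip_width: 0.0517
```

>>> jog_arm(targets=[[4,[0,-4,0],0],[4,[0,-8.5,0],0],[4,[0,-13,0],0],[4,[-4,-13,1.5],0],[4,[-8,-13,3],0],[4,[-12,-13,4.5],0],[4,[-16,-13,6],0],[4,[-20,-13,7.5],0],[4,[-24,-13,9],0],[4,[-28,-13,11],0]])

```text
time_s: 31.05
ee_pos: [0.6284, -0.0018, 0.1576]
eef_rot: [-1.571, -0.0, -1.334]
force: [1.6, 0.2, -0.8]
grip_width: 0.0518
```

>>> jog_arm(targets=[[4,[-3,0,1.5],0],[4,[-6.5,0,2.6],0],[4,[-6.5,0,2.6],0],[4,[-6.5,0,2.6],0],[4,[-6.5,4,2.6],0],[4,[-6.5,7,2.6],0],[4,[-6.5,9,2.6],0],[4,[-6.5,10,2.6],0],[4,[-6.5,10.5,2.6],0],[4,[-6.5,10.5,2.6],0]])

```text
time_s: 32.05
ee_pos: [0.6388, 0.0653, 0.0527]
eef_rot: [-1.571, -0.0, -1.335]
force: [-0.1, -0.1, -0.8]
grip_width: 0.0512
```

>>> jog_arm(targets=[[4,[0,0,0],0],[4,[0,0,0],0]])

```text
time_s: 32.25
ee_pos: [0.6391, 0.0659, 0.0535]
eef_rot: [-1.569, -0.0, -1.334]
force: [0.5, 0.1, -0.3]
grip_width: 0.0514
```

Run:
```python
from h import *
plan([[*u2w(-.045,-.078),.048]])
```

```text
t 32.25 tcp [0.6391 0.0659 0.0535] uv [-0.0449 -0.0798] yaw -1.3341 F [ 0.5  0.1 -0.3] w 0.0514
[0.639 0.068 0.048] shift [-0.18  0.55 -0.02] turn 0.0002
```

>>> jog_arm(targets=[[4,[-0.1,0.2,0],0],[4,[-0.1,0.4,0],0],[6,[-0.1,0.4,0],0],[6,[-0.1,0.4,0],0],[6,[-0.1,0.4,0],0],[6,[-0.1,-3,0],0],[6,[-0.1,-7,0],0],[6,[-0.1,-11,0],0],[8.5,[4,-11,-2.5],0],[8.5,[8,-11,-5],0]])

```text
time_s: 33.25
ee_pos: [0.6087, -0.0239, 0.1635]
eef_rot: [-1.569, -0.001, -1.332]
force: [0.9, -0.7, -0.6]
grip_width: 0.0725
```

>>> jog_arm(targets=[[8.5,[3.5,0,-2.7],0],[8.5,[7,0,-5.4],0],[8.5,[10.5,0,-8],0],[8.5,[14,0,-10.7],0],[8.5,[17.5,0,-13.4],0],[8.5,[21,0,-16],0],[8.5,[25.1,0,-18.9],0],[8.5,[25.1,2,-18.9],0],[8.5,[25.1,3,-18.9],0],[8.5,[25.1,3,-18.9],0]])

```text
time_s: 34.25
ee_pos: [0.4835, -0.311, 0.1309]
eef_rot: [-1.573, 0.002, -1.334]
force: [-0.3, -0.3, 0.3]
grip_width: 0.0847
```

Run:
```python
from h import *
wrist('w3',[[.4848,-.3122,.027]])
c=snap('side','side8')
for r in jars(c,cloud(c)): print(*r)
```

```text
wrist [457. 195.] 2715 [ 0.5245 -0.4274  0.0426] [ 0.5234 -0.429   0.0365]
wrist [317. 207.] 2489 [ 0.4859 -0.3128  0.0425] [ 0.4847 -0.3133  0.0358]
t 34.3 tcp [ 0.4841 -0.311   0.1321] uv [-0.2838 -0.4099] yaw -1.333 F [-0.1 -0.2  0.2] w 0.0849
[ 0.485 -0.312  0.027] shift [ 0.14 10.51  0.05] turn 0.0013
[325. 167.] 146 [0.6009 0.2179 0.064 ] [0.6008 0.2344 0.0511] [0.042 0.085 0.04 ]
[333. 185.] 135 [0.6199 0.1336 0.0639] [0.6212 0.1392 0.0591] [0.04  0.053 0.023]
[339. 202.] 143 [0.6362 0.0596 0.0642] [0.6369 0.0634 0.0601] [0.043 0.05  0.021]
[383. 328.] 185 [ 0.7132 -0.3686  0.043 ] [ 0.7252 -0.3486  0.0392] [0.086 0.059 0.028]
[295. 321.] 74 [ 0.4792 -0.33    0.0416] [ 0.4833 -0.327   0.0405] [0.035 0.025 0.019]
[312. 358.] 251 [ 0.5222 -0.4325  0.0424] [ 0.5223 -0.4319  0.0405] [0.041 0.046 0.015]
```

>>> jog_arm(targets=[[8.5,[0.2,4,0.1],0],[8.5,[0.2,8,0.1],0],[8.5,[0.2,10.5,0.1],0],[8.5,[0.2,10.5,0.1],0],[8.5,[0.2,10.5,0.1],0],[5,[0.2,10.5,0.1],0],[4,[0.2,10.5,0.1],0],[4,[0.2,10.5,0.1],0],[4,[0.2,10.5,0.1],0],[4,[0.2,10.5,0.1],0]])

```text
time_s: 35.35
ee_pos: [0.4855, -0.3136, 0.0278]
eef_rot: [-1.571, -0.0, -1.334]
force: [-1.1, 1.9, 3.5]
grip_width: 0.0517
```

>>> jog_arm(targets=[[4,[0,-4,0],0],[4,[0,-8.5,0],0],[4,[0,-13,0],0],[4,[-4,-13,1.5],0],[4,[-8,-13,3],0],[4,[-12,-13,4.5],0],[4,[-16,-13,6],0],[4,[-20,-13,7.5],0],[4,[-24,-13,9],0],[4,[-28,-13,10.5],0]])

```text
time_s: 36.35
ee_pos: [0.5216, -0.0151, 0.1575]
eef_rot: [-1.571, -0.0, -1.334]
force: [1.5, 0.4, -1.1]
grip_width: 0.0521
```

>>> jog_arm(targets=[[4,[-4,0,1.5],0],[4,[-8,0,3],0],[4,[-12,0,4.5],0],[4,[-15,0,5.3],0],[4,[-17.7,0,5.8],0],[4,[-17.7,0,5.8],0],[4,[-17.7,0,5.8],0],[4,[-17.7,4,5.8],0],[4,[-17.7,7,5.8],0],[4,[-17.7,9,5.8],0]])

```text
time_s: 37.35
ee_pos: [0.536, 0.1673, 0.0654]
eef_rot: [-1.573, -0.0, -1.335]
force: [0.4, 0.7, -2.0]
grip_width: 0.0517
```

>>> jog_arm(targets=[[4,[0,1,0],0],[4,[0,1.5,0],0],[4,[0,1.5,0],0],[4,[0,1.5,0],0]])

```text
time_s: 37.75
ee_pos: [0.5372, 0.1688, 0.0535]
eef_rot: [-1.569, -0.0, -1.334]
force: [0.7, -0.5, -1.5]
grip_width: 0.0516
```

Run:
```python
from h import *
plan([[*u2w(-.12,.045),.049]])
```

```text
t 37.75 tcp [0.5372 0.1688 0.0535] uv [-0.1198  0.0441] yaw -1.3342 F [ 0.7 -0.5 -1.5] w 0.0516
[0.537 0.17  0.049] shift [-0.09  0.45 -0.02] turn 0.0001
```

>>> jog_arm(targets=[[4,[0,0.2,0],0],[4,[0,0.4,0],0],[6.2,[0,0.4,0],0],[6.2,[0,0.4,0],0],[6.2,[0,0.4,0],0],[6.2,[0,-3,0],0],[6.2,[0,-7,0],0],[6.2,[0,-11,0],0],[8.5,[4,-11,-1.2],0],[8.5,[8,-11,-2.4],0]])

```text
time_s: 38.75
ee_pos: [0.5322, 0.0851, 0.1636]
eef_rot: [-1.569, -0.0, -1.332]
force: [0.2, -1.0, -0.8]
grip_width: 0.0744
```

>>> jog_arm(targets=[[8.5,[4.5,0,-1],0],[8.5,[9,0,-2],0],[8.5,[13.5,0,-3.5],0],[8.5,[18,0,-5],0],[8.5,[22.5,0,-6.3],0],[8.5,[27,0,-7.6],0],[8.5,[31.5,0,-9],0],[8.5,[36,0,-10],0],[8.5,[40.5,0,-11],0],[8.5,[45,0,-12],0]])

```text
time_s: 39.75
ee_pos: [0.5206, -0.382, 0.1624]
eef_rot: [-1.571, 0.0, -1.334]
force: [-0.0, -0.3, 0.2]
grip_width: 0.0849
```

>>> jog_arm(targets=[[8.5,[4.8,1.5,-0.9],0],[8.5,[4.8,3,-0.9],0],[8.5,[4.8,3,-0.9],0],[8.5,[4.8,3,-0.9],0]])

```text
time_s: 40.15
ee_pos: [0.5237, -0.4278, 0.1325]
eef_rot: [-1.571, 0.001, -1.333]
force: [0.2, 0.5, 0.5]
grip_width: 0.0853
```

Run:
```python
from h import *
wrist('w4',[[.5235,-.4292,.027]])
c=snap('side','side9')
for r in jars(c,cloud(c)): print(*r)
```

```text
wrist [317. 207.] 2451 [ 0.5251 -0.4295  0.0424] [ 0.524  -0.4298  0.0362]
t 40.2 tcp [ 0.5241 -0.4278  0.1334] uv [-0.2724 -0.5328] yaw -1.3328 F [-0.4 -0.1 -0.6] w 0.0847
[ 0.524 -0.429  0.027] shift [ 0.11 10.64 -0.09] turn 0.0015
[325. 166.] 145 [0.602  0.2174 0.0641] [0.601  0.2364 0.0488] [0.042 0.088 0.043]
[307. 180.] 126 [0.5365 0.1585 0.0637] [0.5366 0.1633 0.0598] [0.04  0.048 0.022]
[333. 184.] 133 [0.6206 0.1347 0.0638] [0.6217 0.1396 0.0612] [0.041 0.052 0.022]
[340. 202.] 148 [0.6372 0.0612 0.0636] [0.6384 0.0651 0.0587] [0.041 0.051 0.024]
[383. 328.] 186 [ 0.7134 -0.3685  0.0433] [ 0.7247 -0.3488  0.0389] [0.086 0.058 0.028]
```

>>> jog_arm(targets=[[8.5,[0.15,4,0],0],[8.5,[0.15,8,0],0],[8.5,[0.15,10.6,0],0],[8.5,[0.15,10.6,0],0],[8.5,[0.15,10.6,0],0],[5,[0.15,10.6,0],0],[4,[0.15,10.6,0],0],[4,[0.15,10.6,0],0],[4,[0.15,10.6,0],0],[4,[0.15,10.6,0],0]])

```text
time_s: 41.25
ee_pos: [0.5239, -0.4304, 0.0269]
eef_rot: [-1.571, -0.0, -1.334]
force: [-1.6, 2.4, 2.4]
grip_width: 0.0516
```

>>> jog_arm(targets=[[4,[0,-4,0],0],[4,[0,-8.5,0],0],[4,[0,-13,0],0],[4,[-4,-13,1.5],0],[4,[-8,-13,3],0],[4,[-12,-13,4.5],0],[4,[-16,-13,6],0],[4,[-20,-13,7.5],0],[4,[-24,-13,9],0],[4,[-28,-13,10.5],0]])

```text
time_s: 42.25
ee_pos: [0.5601, -0.1319, 0.1565]
eef_rot: [-1.571, -0.0, -1.334]
force: [1.0, -0.7, -0.2]
grip_width: 0.0515
```

>>> jog_arm(targets=[[4,[-4,0,1.2],0],[4,[-8,0,2.4],0],[4,[-12,0,3.4],0],[4,[-16,0,4.2],0],[4,[-19,0,4.7],0],[4,[-20.9,0,4.7],0],[4,[-20.9,0,4.7],0],[4,[-20.9,0,4.7],0],[4,[-20.9,4,4.7],0],[4,[-20.9,7,4.7],0]])

```text
time_s: 43.25
ee_pos: [0.557, 0.0794, 0.0853]
eef_rot: [-1.57, -0.0, -1.335]
force: [-0.7, 0.1, -1.1]
grip_width: 0.052
```

>>> jog_arm(targets=[[4,[0,2,0],0],[4,[0,3,0],0],[4,[0,3.5,0],0],[4,[0,3.5,0],0],[4,[0,3.5,0],0]])

```text
time_s: 43.75
ee_pos: [0.5575, 0.0805, 0.0525]
eef_rot: [-1.569, -0.0, -1.334]
force: [-0.2, -0.1, -2.1]
grip_width: 0.052
```

Run:
```python
from h import *
plan([[*u2w(-.12,-.045),.049]])
```

```text
t 43.75 tcp [0.5575 0.0805 0.0525] uv [-0.1208 -0.0465] yaw -1.3342 F [-0.2 -0.1 -2.1] w 0.052
[0.558 0.082 0.049] shift [-0.15  0.35  0.08] turn 0.0001
```

>>> jog_arm(targets=[[4,[0,0.2,0],0],[4,[0,0.4,0],0],[6.2,[0,0.4,0],0],[6.2,[0,0.4,0],0],[6.2,[0,0.4,0],0],[6.2,[0,-3,0],0],[6.2,[0,-7,0],0],[6.2,[0,-12,0],0],[0,[-2,-12,-4],0],[0,[-4.6,-12,-8],0]])

```text
time_s: 44.75
ee_pos: [0.4679, 0.1064, 0.1724]
eef_rot: [-1.568, -0.0, -1.335]
force: [0.4, 0.8, -1.0]
grip_width: 0.0492
```

>>> jog_arm(targets=[[0,[0,0,-4],0],[0,[0,0,-5.5],0],[0,[0,0,-5.5],0],[0,[0,0,-5.5],0]])

```text
time_s: 45.15
ee_pos: [0.4156, 0.0938, 0.1719]
eef_rot: [-1.57, -0.0, -1.334]
force: [1.0, 1.5, 0.1]
grip_width: 0.0172
```

Run:
```python
from h import *
c=snap('side','side10'); print(front(c))
for r in jars(c,cloud(c)): print(*r,np.round(w2u(*r[2][:2]),3))
c=snap('top','top10')
for r in jars(c,cloud(c)): print(*r,np.round(w2u(*r[2][:2]),3))
wrist('w5',[[*u2w(-.25,0),.05]])
a=cv2.imread('pics/side10.png')[110:260,250:460]; b=cv2.imread('pics/w5.png')
cv2.imwrite('pics/v10.png',np.hstack([cv2.resize(a,(420,300)),cv2.resize(b,(380,300))]))
```

```text
(array([-0.1975, -0.1969, -0.1955, -0.1878, -0.1819, -0.0003]), np.int64(186))
[325. 166.] 145 [0.6025 0.2183 0.0638] [0.6017 0.2368 0.0528] [0.041 0.088 0.04 ] [-0.045  0.077]
[307. 180.] 121 [0.5368 0.1597 0.0638] [0.537  0.1624 0.0606] [0.041 0.045 0.02 ] [-0.122  0.035]
[333. 184.] 134 [0.621  0.1342 0.0639] [0.6216 0.1399 0.0625] [0.04  0.054 0.015] [-0.046 -0.009]
[314. 200.] 141 [0.5565 0.0722 0.0641] [0.5569 0.0767 0.0621] [0.042 0.048 0.018] [-0.124 -0.054]
[340. 202.] 145 [0.6375 0.0599 0.064 ] [0.6382 0.0637 0.0603] [0.04  0.048 0.018] [-0.048 -0.085]
[383. 328.] 193 [ 0.7126 -0.3683  0.0432] [ 0.7248 -0.3474  0.04  ] [0.087 0.061 0.029] [-0.075 -0.519]
[544. 166.] 2019 [ 0.7446 -0.8091  0.0818] [ 0.7618 -0.8344  0.0578] [0.193 0.194 0.066] [-0.147 -0.955]
[407. 169.] 195 [ 0.7177 -0.3079  0.0491] [ 0.7312 -0.3268  0.0416] [0.094 0.099 0.033] [-0.056 -0.462]
[ 88. 178.] 110 [0.651  0.8199 0.084 ] [0.645  0.8182 0.0822] [0.115 0.032 0.029] [0.143 0.65 ]
[ 96. 179.] 44 [0.6518 0.819  0.0322] [0.6538 0.8193 0.0337] [0.079 0.023 0.017] [0.144 0.649]
[303. 188.] 144 [0.6391 0.0653 0.0636] [0.64   0.0652 0.0638] [0.048 0.044 0.014] [-0.045 -0.08 ]
[282. 192.] 150 [0.6219 0.1403 0.0636] [0.6236 0.1414 0.0586] [0.048 0.047 0.024] [-0.044 -0.003]
[259. 196.] 148 [0.6042 0.22   0.0639] [0.6036 0.2196 0.0625] [0.047 0.047 0.017] [-0.043  0.078]
[298. 210.] 149 [0.5582 0.08   0.0636] [0.5572 0.0788 0.0623] [0.047 0.046 0.013] [-0.12  -0.047]
[273. 215.] 151 [0.5373 0.1674 0.0636] [0.5366 0.1666 0.064 ] [0.047 0.047 0.013] [-0.12   0.043]
wrist [263.  45.] 3361 [0.5367 0.1667 0.0642] [0.5366 0.1669 0.0583]
wrist [371.  46.] 3345 [0.5571 0.08   0.0643] [0.5569 0.0793 0.0583]
t 45.3 tcp [0.4156 0.0938 0.1713] uv [-0.2556 -0.0004] yaw -1.3342 F [-0.6 -0.2  0.6] w 0.0055
[0.421 0.095 0.05 ] shift [-0.04 12.13  0.56] turn 0.0001
```

View pics/v10.png

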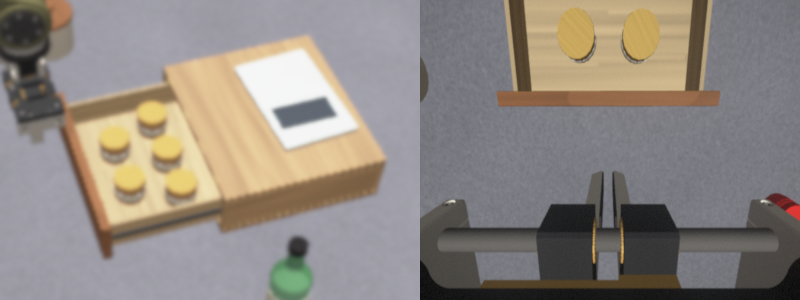

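>>> jog_arm(targets=[[0,[0,4,0],0],[0,[0,8,0],0],[0,[0,12,0],0],[0,[0,12,1],0],[0,[0,12,2],0],[0,[0,12,3],0],[0,[0,12,4],0],[0,[0,12,4.5],0],[0,[0,12,5],0],[0,[0,12,5.5],0]])

```text
time_s: 46.3
ee_pos: [0.4685, 0.1067, 0.0517]
eef_rot: [-1.571, -0.0, -1.334]
force: [-1.4, -1.1, 1.7]
grip_width: 0.0007
```

>>> jog_arm(targets=[[0,[0,0,0.7],0],[0,[0,0,1.5],0],[0,[0,0,2.4],0],[0,[0,0,3.3],0],[0,[0,0,4.2],0],[0,[0,0,5.1],0],[0,[0,0,6],0],[0,[0,0,6.9],0],[0,[0,0,7.8],0],[0,[0,0,8.7],0]])

```text
time_s: 47.3
ee_pos: [0.5536, 0.1272, 0.0514]
eef_rot: [-1.571, 0.0, -1.334]
force: [-2.8, 0.6, 2.0]
grip_width: 0.0002
```

>>> jog_arm(targets=[[0,[0,0,0.9],0],[0,[0,0,1.8],0],[0,[0,0,2.5],0],[0,[0,0,3.2],0],[0,[0,0,3.9],0],[0,[0,0,4.5],0],[0,[0,0,5.1],0],[0,[0,0,5.6],0],[0,[0,0,6.0],0],[0,[0,0,6.3],0]])

```text
time_s: 48.3
ee_pos: [0.6143, 0.1419, 0.0514]
eef_rot: [-1.571, 0.0, -1.334]
force: [-4.8, 0.4, 2.9]
grip_width: 0.0004
```

Run:
```python
from h import *
plan([[*u2w(-.0254,0),.05]])
```

```text
t 48.3 tcp [0.6143 0.1419 0.0514] uv [-0.0511 -0.0002] yaw -1.334 F [-4.8  0.4  2.9] w 0.0004
[0.639 0.148 0.05 ] shift [-0.01  0.14  2.57] turn 0.0003
```

>>> jog_arm(targets=[[0,[0,0,0.2],0],[0,[0,0,0.4],0],[0,[0,0,0.6],0],[0,[0,0,0.8],0],[0,[0,0,1.0],0],[0,[0,0,1.15],0],[0,[0,0,1.3],0],[0,[0,0,1.4],0],[0,[0,0,1.5],0],[0,[0,0,1.6],0]])

```text
time_s: 49.3
ee_pos: [0.6296, 0.1456, 0.0514]
eef_rot: [-1.572, 0.0, -1.334]
force: [-6.3, -0.2, 2.3]
grip_width: 0.0006
```

>>> jog_arm(targets=[[0,[0,0,0.05],0],[0,[0,0,0.1],0],[0,[0,0,0.15],0],[0,[0,0,0.2],0],[0,[0,0,0.25],0],[0,[0,0,0.3],0],[0,[0,0,0.35],0],[0,[0,0,0.4],0],[0,[0,0,0.45],0],[0,[0,0,0.5],0]])

```text
time_s: 50.3
ee_pos: [0.6344, 0.1468, 0.0514]
eef_rot: [-1.572, 0.0, -1.334]
force: [-7.0, 0.2, 3.3]
grip_width: 0.0004
```

>>> jog_arm(targets=[[0,[0,0,0.05],0],[0,[0,0,0.1],0],[0,[0,0,0.15],0],[0,[0,0,0.2],0],[0,[0,0,0.25],0]])

```text
time_s: 50.8
ee_pos: [0.6368, 0.1474, 0.0514]
eef_rot: [-1.572, 0.0, -1.334]
force: [-7.0, 1.0, 1.9]
grip_width: 0.0004
```

>>> jog_arm(targets=[[0,[0,0,0.05],0],[0,[0,0,0.1],0],[0,[0,0,0.15],0],[0,[0,0,0.2],0],[0,[0,0,0.25],0],[0,[0,0,0.3],0]])

```text
time_s: 51.4
ee_pos: [0.6393, 0.148, 0.0514]
eef_rot: [-1.573, 0.0, -1.334]
force: [-14.5, -1.6, 7.5]
grip_width: 0.0005
```

>>> jog_arm(targets=[[0,[0,0,0.02],0]])

```text
time_s: 51.5
ee_pos: [0.6393, 0.148, 0.0514]
eef_rot: [-1.574, 0.0, -1.334]
force: [-14.7, -1.9, 7.1]
grip_width: -0.0
```

At the stop (0.6393, as before, 15 N). Let go and look.

>>> jog_arm(targets=[[0,[0,0,-3],0],[0,[0,0,-8],0],[0,[0,0,-12],0],[0,[0,0,-12],0],[0,[0,-5,-14],0],[0,[0,-10,-16],0],[0,[0,-12,-18],0],[0,[0,-12,-18],0],[0,[0,-12,-18],0],[0,[0,-12,-18],0]])

```text
time_s: 52.5
ee_pos: [0.4656, 0.1059, 0.1706]
eef_rot: [-1.572, -0.0, -1.334]
force: [-0.1, -0.4, -0.4]
grip_width: 0.0005
```

Run:
```python
from h import *
for n in('top','side'): c=snap(n,n+'11'); print(front(c))
plan([])
a=cv2.imread('pics/top11.png'); b=cv2.imread('pics/side11.png')
cv2.imwrite('pics/v11.png',np.hstack([a[:, 100:500],b[:,140:540]]))
```

```text
(array([-0.023 , -0.0222, -0.0212, -0.0144, -0.0076, -0.0062]), np.int64(236))
(array([-0.0257, -0.0246, -0.0235, -0.0166, -0.0088, -0.0002]), np.int64(220))
t 52.6 tcp [0.4654 0.1059 0.1703] uv [-0.2044 -0.0003] yaw -1.3341 F [ 0.3  0.5 -0.9] w 0.0006
```

View pics/v11.png

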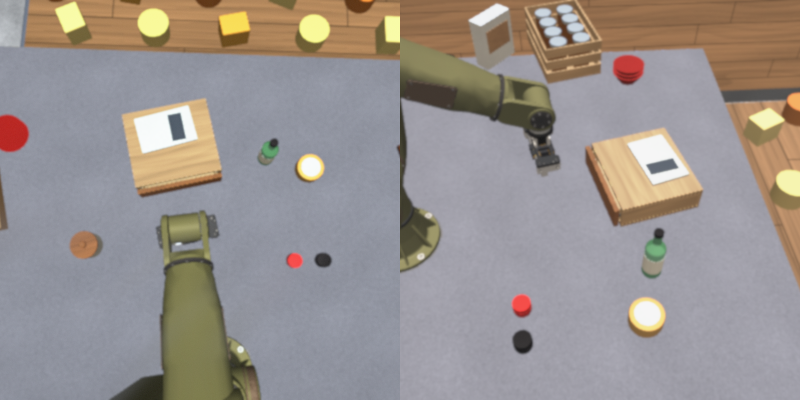

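```bash
python3 -c "
from h import *
print(ctrl.hand_in())"
```

```text
the job is handed in; nothing more can be done
None
```

All five brass-lidded jars are in the stock drawer, and it is latched shut. I handed the job in at about 52.6 s of the 210 s.

- **Jars:** before I shut the drawer, all five stood upright with their lids at 64 mm (22 mm floor plus 42 mm jar). They were about 40 mm from the floor's centre along x and within 80 mm of it along y. I could not see them once the drawer was shut.
- **Drawer:** I pushed it home at about 0.1 m/s or less and then slowly to the stop, where the force read 15 N. Both cameras then showed the front within 1 mm of where it started, with the arm clear.
- **What stayed put:** the oil bottle, crock and cheese wheel look unmoved in the pictures. I did not measure them again at the end. I left the red and black look-alikes alone.
- **What failed on the way:** the first three presses to open the drawer left it latched. They reached the stop, at forces up to about 66 N. A slower press opened it on the fourth try.

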